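# Raise the orange tube carrier out of the bath and hold it for inspection

### The arm

A 7-joint arm with a two-finger parallel gripper is mounted at the origin on the work surface. World frame = base frame: x ahead of the robot, y to its left, z up, the work surface at z = 0. Lengths are in m, angles in rad, forces in N, time in s.
With the tool pointing down it reaches from about 0.425 to 0.925 m from the base axis. Payload 6.8 kg.
Tool frame: the origin (TCP) lies midway between the tips of the shut fingers; the grasp point (between the pads) lies 19 mm behind it; y points along the fingers, z is the direction in which the jaws open and shut, and the axes are right-handed (so a half turn about y gives the same grasp; the last joint's range is limited). The gripper opens to 88 mm and grips with 3 to 60 N. Pads are 20 mm wide; open, the fingers measure 115 mm over their backs; the gripper's body (75 mm by 178 mm) begins 61 mm behind the grasp point.
Start: joints at [-1.235, 0.477, 0.022, 1.555, -0.011, 1.109, -0.083], TCP at [0.29, 0.61, 0.223] pointing down, gripper open.
Joint ranges: [-2.96, 2.96], [-0.34, 2.1], [-1.41, 1.46], [0.24, 2.44], [-1.37, 4.51], [0.17, 1.92], [-2.96, 2.96]. Speed limits (rad/s): [2.39, 2.39, 3.14, 3.14, 3.14, 3.14, 3.14].

### API

Orientations are given as a unit quaternion [x, y, z, w].
In Python, from bench import read_state, camera, close_job gives the robot as it stands.
- The arm moves only by the shell command python3 -m crank 'ROWS'. ROWS is JSON, a list of rows, each an object of numbers: "wx", "wy", "wz": the turn, a rotation vector about the tool's x, y, z in degrees; "tx", "ty", "tz": the shift along the tool's x, y, z in mm; "fingers": the closure, from 0 (fully open) to 1 (shut). A call has 1 to 20 rows; each row shifts and turns the commanded pose from where the row before left it, along the tool's axes as they then stand; what a row does not reach is not made up. A row lasts 1/8 s, in which the tool goes at most 62.5 mm and 10.7 degrees, less where a joint would pass 70% of its speed; a pose out of reach is approached as far as the arm can. A call is refused whole if a number of a shift passes 62.5 or a number of a turn 10.7, either way. A call with a gripper value outside its range is refused whole. The fingers move at their own pace and stop on an object; the grip force is fixed at half the most. Time passes only in rows, so rows that do not move let the fingers close. It gives the time, the measured TCP pose, the force and the opening at its end, in the units of the state.
- read_state(): the state, without advancing time (a new reading comes with each control period).
- camera(name): name is "side" or "top" or "wrist"; returns a dict with "image" (420x560x3 uint8, red, green, blue), "depth" (420x560 float32, m along the optical axis (not along the pixel's ray), 0 where there is no reading), "fx", "fy", "cx", "cy" (pixels), "rvec" (rotation vector, rad) and "tvec" (3), from world to camera coordinates, as OpenCV has them. Camera axes: x right, y down, z forward; pixel columns grow to the right and rows downward; lengths in m; the calibration is good to about 2 mm. A picture is of the moment at which its call begins.
- close_job(): hands the job in, once; it reports no verdict.
The state is a dict: "time_s": time; "q": joint angles; "qd": joint speeds; "tau": joint torques, N m; "eef_pos": TCP position; "tool_rot": TCP orientation; "force": force on the tool from outside, world axes, zero at the start; "torque": the same for the moment, N m; "gripper_width": finger opening in m.
Only numpy, scipy, OpenCV 4.12 (cv2) and the standard library are available. Lean on these libraries where they do the work, as an engineer would, in place of code of your own. Each camera call takes 0.05 s, during which the arm holds its last target.

### The job

Take the tube carrier with the orange handle by its handle, lift it out of its bay in the grey tube bath without tipping it, and hold it level and steady over the bath with its underside about 6 cm above the rim and all four tubes still in it, so that the tubes can be inspected. Keep it still there for two seconds and finish while still holding it up in the gripper. Leave the blue-handled carrier, the beaker, the bottle and the pipette stand where they are.

Things in the scene. Friction and masses are not known exactly. Their poses are not given: they have to be found in the camera images.
- orange_grip (a point): Centre of the straight orange handle bar of the tube carrier to lift. The bar is 112 mm long along this frame's x, 14 mm wide (y), 14 mm high (z, up), level at the start. The carrier's flat underside lies 130 mm below this point. Orange end posts, 7 mm thick, carry the bar at x = +/-52 mm. The tube caps end 49 mm below this point: the space beside and under the bar is free.
- orange_carrier: The same loose carrier as a whole, a white tube rack 112 mm (x) by 60 mm (y), 137 mm high with its handle: origin at the centre of its underside, x along the bar, z up. It weighs 0.3 to 0.5 kg with its tubes; the balance point lies under the middle of the bar.
- bath_rim (a point): Centre of the grey two-bay tube bath at the height of its rim, z up. The bays lie side by side along this y, centres at y = -72.5 and +72.5 mm, each 136 mm (x) by 135 mm (y) inside, floor 65 mm below the rim. One carrier stands in each bay (either may be in either), its bar along this x to within 0.08 rad and its bar's centre 65 mm above the rim.
- bath: The same bath as a whole (dry, fixed): 156 mm (x) by 300 mm (y), 85 mm high, walls 10 mm thick, the wall between the bays 10 mm lower. Origin at the centre of its underside, axes as for its rim.
- blue_grip (a point): Centre of the blue handle bar of the other tube carrier, of the same shape and size, standing in the other bay; to be left alone.
- blue_carrier: The blue-handled carrier as a whole: origin at the centre of its underside, x along its bar; to be left alone.
- beaker: Glass beaker, 84 mm wide, 110 mm high, standing beside the bath; origin at the centre of its underside; bystander.
- bottle: Glass bottle with an orange cap, 72 mm wide, 160 mm high; origin at the centre of its underside; bystander.
- pipette_stand: White round pipette stand, 154 mm wide and 270 mm high, with three pipettes; origin at the centre of its underside; bystander.
- tube1_mid (a point): Centre of one of the four loose capped glass tubes (18 mm wide, 75 mm long, upright) standing in the orange carrier, in the hole at (-32,-13) mm in the carrier's x, y, centre 86.5 mm below the handle bar's centre.
- tube2_mid (a point): Centre of one of the four loose capped glass tubes (18 mm wide, 75 mm long, upright) standing in the orange carrier, in the hole at (0,-13) mm in the carrier's x, y, centre 86.5 mm below the handle bar's centre.
- tube3_mid (a point): Centre of one of the four loose capped glass tubes (18 mm wide, 75 mm long, upright) standing in the orange carrier, in the hole at (0,+13) mm in the carrier's x, y, centre 86.5 mm below the handle bar's centre.
- tube4_mid (a point): Centre of one of the four loose capped glass tubes (18 mm wide, 75 mm long, upright) standing in the orange carrier, in the hole at (+32,+13) mm in the carrier's x, y, centre 86.5 mm below the handle bar's centre.
Things that resemble listed ones, but are neither listed nor needed, are in the scene too. Leave any green or red look-alike of the orange_carrier alone.

How it is judged:
On the way, in this order (a step that is already met when the one before it is completed fails the run):
1. the orange carrier is lifted at least 25 mm off the floor of its bay, in the fingers (z of orange_grip in the frame of bath_rim above 0.09 m and contact force between orange_carrier and the fingers above 2 N), for 0.1 s.
2. it is held level and still over the bath, underside 30 to 100 mm above the rim, tubes in place, for 1.5 s (z of orange_grip in the frame of bath_rim between 0.16 and 0.23 m and horizontal distance between orange_grip and bath_rim below 0.13 m and angle between orange_grip's own z axis and vertical below 0.1 rad and contact force between orange_carrier and the fingers above 2 N and contact force between orange_carrier and bath below 0.1 N and contact force between orange_carrier and blue_carrier below 0.1 N and linear speed of orange_carrier below 0.03 m/s and angular speed of orange_carrier below 0.2 rad/s and z of tube1_mid in the frame of orange_grip between -0.105 and -0.07 m and horizontal distance between each of tube1_mid, tube2_mid, tube3_mid, tube4_mid and orange_grip below 0.06 m and z of tube2_mid in the frame of orange_grip between -0.105 and -0.07 m and z of tube3_mid in the frame of orange_grip between -0.105 and -0.07 m and z of tube4_mid in the frame of orange_grip between -0.105 and -0.07 m), for 1.5 s.
At the end, for the whole second after the job is handed in: Fingers still hold the orange carrier: underside 30 to 100 mm above the rim, handle within 130 mm of the bath's centre seen from above, tilt under 0.10 rad, slower than 30 mm/s and 0.2 rad/s, touching neither bath nor blue carrier, all four tubes seated (within about 17 mm of height) (all of step 2); the arm keeps its last pose, push and grip.
It fails at once if the orange carrier is tipped by more than 20 degrees (angle between orange_grip's own z axis and vertical above 0.35 rad).
It fails at once if the blue carrier is moved by more than 15 mm (distance of blue_grip from where it was at the start of the episode above 0.015 m).
It fails at once if the beaker is moved by more than 20 mm (distance of beaker from where it was at the start of the episode above 0.02 m).
It fails at once if the bottle is moved by more than 20 mm (distance of bottle from where it was at the start of the episode above 0.02 m).
It fails at once if the pipette stand is moved by more than 20 mm (distance of pipette_stand from where it was at the start of the episode above 0.02 m).
It also fails if it takes over 42 s, if anything falls off the work surface, if the arm or the gripper's body presses on something with over 40 N, if the wrist force passes 120 N, or if a joint passes its speed limit or range.

## Working session

There is one attempt and no reset: what is moved stays moved. The work goes in short steps, Python scripts to look and compute and a shell command to move; the robot and the scene stay as the last step left them, time stands still between calls to the robot, and variables do not carry over. Pictures are saved under pics/ and viewed, and the job is handed in when it is done.

```bash
mkdir -p pics; cat > h.py <<'E'
import numpy as np, cv2
from bench import read_state, camera, close_job
def snap(n,f):
    c=camera(n); cv2.imwrite('pics/'+f,c['image'][:,:,::-1]); np.savez('pics/'+f[:-4]+'.npz',**c); return c
def world(c,u,v,d):
    R=cv2.Rodrigues(np.array(c['rvec'],float))[0]; 
    p=np.stack([(u-c['cx'])/c['fx']*d,(v-c['cy'])/c['fy']*d,d],-1)
    return (p-np.array(c['tvec']).ravel())@R
E
python3 - <<'E'
from h import *
for n in ('side','top','wrist'): snap(n,n+'0.png')
s=read_state()
for k in s: print(k,np.round(s[k],4))
from scipy.spatial.transform import Rotation as R
print(R.from_quat(s['tool_rot']).as_matrix().round(3))
E
```

```text
time_s 0.15
q [-1.2351  0.4776  0.0224  1.5562 -0.0115  1.1093 -0.0831]
qd [-0.0007 -0.0009  0.0005 -0.0034  0.0009  0.0007  0.002 ]
tau [ 2.50000e-03 -5.83294e+01  1.53670e+00 -2.72878e+01 -5.42000e-02
  1.45000e-02  1.00000e-04]
eef_pos [0.2897 0.6092 0.2219]
tool_rot [ 0.6902 -0.1557  0.1556 -0.6893]
force [ 0.6325  0.2107 -0.5774]
torque [ 0.0639 -0.0165 -0.0312]
gripper_width 0.088
[[ 0.903 -0.     0.429]
 [-0.429 -0.001  0.903]
 [ 0.    -1.    -0.001]]
```

View pics/top0.png

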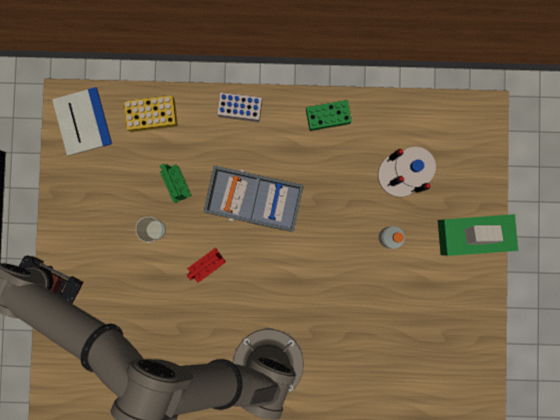

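View pics/side0.png

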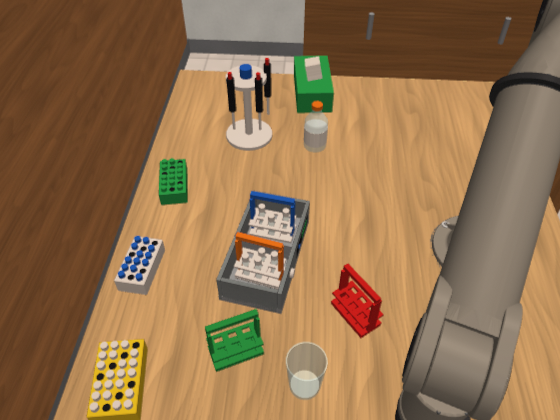

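View pics/wrist0.png

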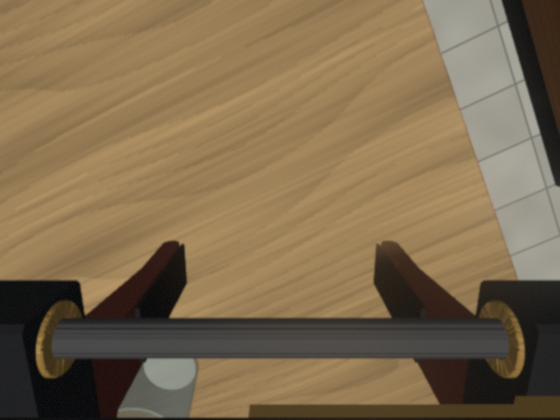

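The top view shows the orange bar at about (234,195) and the blue bar at about (276,202) in the bath. The beaker is at (150,229), the bottle at (392,237) and the stand at (408,172). Green and red decoys are at (175,183) and (206,265). Next I'll measure the bar.

```bash
cat > m.py <<'E'
from h import *
def bar(c,box,name='orange'):
    im=c['image'].astype(int); hsv=cv2.cvtColor(c['image'],cv2.COLOR_RGB2HSV)
    lo,hi=((5,150,90),(16,255,255)) if name=='orange' else ((105,150,60),(125,255,255))
    m=cv2.inRange(hsv,lo,hi)>0
    b=np.zeros_like(m); b[box[1]:box[3],box[0]:box[2]]=1; m&=b
    v,u=np.nonzero(m); d=c['depth'][v,u]; k=d>0; return u[k],v[k],world(c,u[k],v[k],d[k]),m
E
python3 - <<'E'
from m import *
for f,boxes in (('top0',((205,165,255,225),(256,170,305,232))),('side0',((215,220,295,290),(235,185,305,240)))):
    c=dict(np.load(f'pics/{f}.npz'))
    for n,bx in zip(('orange','blue'),boxes):
        u,v,P,m=bar(c,bx,n)
        print(f,n,len(u),np.percentile(P[:,2],[5,50,95,99]).round(4))
        zt=np.percentile(P[:,2],97); T=P[P[:,2]>zt-0.012]
        r=cv2.minAreaRect((T[:,:2]*1000).astype(np.float32)); print(np.array(r[0]).round(1),np.array(r[1]).round(1),round(r[2],1),len(T),T[:,2].mean().round(4), T.mean(0).round(4))
        w,V=np.linalg.eigh(np.cov(T[:,:2].T)); print('axis',V[:,1].round(3))
# cast top rays on plane z=0.157
c=dict(np.load('pics/top0.npz'))
R=cv2.Rodrigues(c['rvec'])[0];C=-R.T@c['tvec'].ravel();print('cam',C.round(3))
E
```

```text
top0 orange 152 [0.1458 0.1561 0.1639 0.1677]
[555.3 127. ] [ 13.9 109.9] 74.6 112 0.1581 [0.5547 0.127  0.1581]
axis [-0.968  0.249]
top0 blue 126 [0.1409 0.1568 0.1638 0.1674]
[534.9 -11.3] [ 12.8 111.3] 80.3 106 0.1584 [ 0.5365 -0.0107  0.1584]
axis [-0.984  0.177]
side0 orange 613 [0.0732 0.1493 0.1584 0.1604]
[558.9 128.4] [ 19.8 111.6] 75.6 335 0.1549 [0.5582 0.1304 0.1549]
axis [-0.971  0.241]
side0 blue 451 [0.0864 0.1515 0.159  0.1606]
[538.8  -7.8] [ 18.4 111.8] 77.9 278 0.1548 [ 0.5383 -0.0068  0.1548]
axis [-0.984  0.179]
cam [ 0.423 -0.029  1.845]
```

Orange bar centre is about (0.556, 0.128, 0.150), with its axis at about -14° from x. I'll move above it at the current height.

```bash
python3 -m crank '[{"tx":10,"tz":-7},{"tx":20,"tz":-14},{"tx":30,"tz":-21.5,"ty":-4},{"tx":30,"tz":-21.5,"ty":-4},{"tx":30,"tz":-21.5,"ty":-4},{"tx":30,"tz":-21.5,"ty":-4},{"tx":30,"tz":-21.5,"ty":-4},{"tx":30,"tz":-21.5},{"tx":30,"tz":-21.5},{"tx":30,"tz":-21.5},{"tx":30,"tz":-21.5},{"tx":30,"tz":-21.5},{"tx":30,"tz":-21.5},{"tx":30,"tz":-21.5},{"tx":30,"tz":-21.5},{"tx":20,"tz":-14,"wy":-3},{"tx":7,"tz":-7,"wy":-3},{"wy":-3},{"wy":-2},{}]'
python3 - <<'E'
from h import *
from scipy.spatial.transform import Rotation as R
for n in ('side','wrist'): snap(n,n+'1.png')
s=read_state(); print(s['eef_pos'],R.from_quat(s['tool_rot']).as_matrix().round(3),s['q'])
E
```

```text
[0.28971285 0.60936605 0.22221497] [[ 0.903 -0.     0.429]
 [-0.429 -0.001  0.903]
 [ 0.    -1.    -0.001]] [-1.23510471  0.4773772   0.02237308  1.55586198 -0.0114907   1.10933191
 -0.08309051]$[0]: bad value
```

```bash
python3 -m crank '[{"wx":0,"wy":0,"wz":0,"tx":10,"ty":0,"tz":-7,"fingers":0}]'; python3 -m crank --help | head -30
```

```text
time_s: 0.38
eef_pos: [0.2951, 0.5992, 0.2223]
tool_rot: [0.69, -0.155, 0.155, -0.69]
force: [-0.2, -0.2, -0.2]
gripper_width: 0.0881invalid input: not JSON, or not a number
```

All seven keys are required in every row.

```bash
python3 -m crank '[{"wx":0,"wy":0,"wz":0,"tx":20,"ty":0,"tz":-14,"fingers":0},{"wx":0,"wy":0,"wz":0,"tx":30,"ty":-4,"tz":-21.5,"fingers":0},{"wx":0,"wy":0,"wz":0,"tx":30,"ty":-4,"tz":-21.5,"fingers":0},{"wx":0,"wy":0,"wz":0,"tx":30,"ty":-4,"tz":-21.5,"fingers":0},{"wx":0,"wy":0,"wz":0,"tx":30,"ty":-4,"tz":-21.5,"fingers":0},{"wx":0,"wy":0,"wz":0,"tx":30,"ty":-4,"tz":-21.5,"fingers":0},{"wx":0,"wy":0,"wz":0,"tx":30,"ty":0,"tz":-21.5,"fingers":0},{"wx":0,"wy":0,"wz":0,"tx":30,"ty":0,"tz":-21.5,"fingers":0},{"wx":0,"wy":0,"wz":0,"tx":30,"ty":0,"tz":-21.5,"fingers":0},{"wx":0,"wy":0,"wz":0,"tx":30,"ty":0,"tz":-21.5,"fingers":0},{"wx":0,"wy":0,"wz":0,"tx":30,"ty":0,"tz":-21.5,"fingers":0},{"wx":0,"wy":0,"wz":0,"tx":30,"ty":0,"tz":-21.5,"fingers":0},{"wx":0,"wy":0,"wz":0,"tx":30,"ty":0,"tz":-21.5,"fingers":0},{"wx":0,"wy":0,"wz":0,"tx":30,"ty":0,"tz":-21.5,"fingers":0},{"wx":0,"wy":0,"wz":0,"tx":20,"ty":0,"tz":-14,"fingers":0},{"wx":0,"wy":-3,"wz":0,"tx":7,"ty":0,"tz":-6,"fingers":0},{"wx":0,"wy":-3,"wz":0,"tx":0,"ty":0,"tz":0,"fingers":0},{"wx":0,"wy":-3,"wz":0,"tx":0,"ty":0,"tz":0,"fingers":0},{"wx":0,"wy":-2,"wz":0,"tx":0,"ty":0,"tz":0,"fingers":0},{"wx":0,"wy":0,"wz":0,"tx":0,"ty":0,"tz":0,"fingers":0}]'
python3 - <<'E'
from h import *
from scipy.spatial.transform import Rotation as R
for n in ('side','wrist','top'): snap(n,n+'1.png')
s=read_state(); M=R.from_quat(s['tool_rot']).as_matrix();print(s['eef_pos'],M.round(3),s['q'])
print((M.T@(np.array([.557,.128,.131])-s['eef_pos'])*1000).round(1))
E
```

```text
time_s: 2.88
eef_pos: [0.5557, 0.1272, 0.2428]
tool_rot: [-0.701, 0.089, -0.089, 0.701]
force: [-0.3, 0.2, -0.1]
gripper_width: 0.0878
[0.55579874 0.12792486 0.24268222] [[ 0.968 -0.     0.25 ]
 [-0.25   0.     0.968]
 [-0.    -1.     0.   ]] [-0.50598565  0.28669867  0.21003088  1.80005782 -0.06759348  1.06180138
  1.04679768]
[  1.1 111.7   0.4]
```

View pics/wrist1.png

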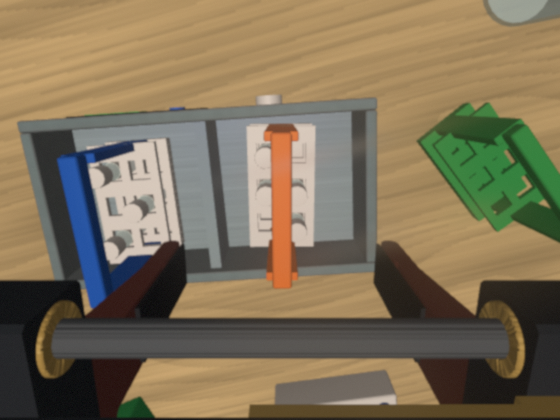

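View pics/side1.png

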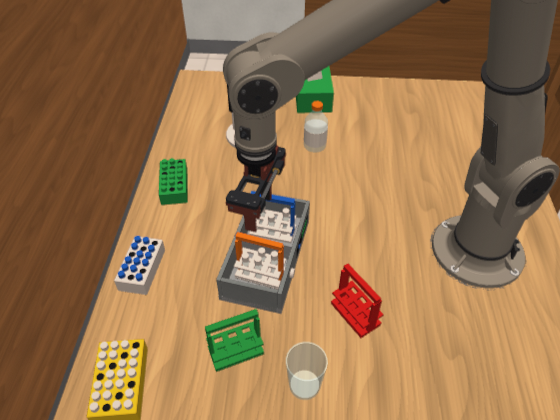

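The wrist view shows the orange bar vertical at column 282, centred between the fingers (mid 280). The blue bar, at about column 85, is clear. Now I'll descend, then close.

```bash
python3 -m crank '[{"wx":0,"wy":0,"wz":0,"tx":0,"ty":12,"tz":0,"fingers":0},{"wx":0,"wy":0,"wz":0,"tx":0,"ty":16,"tz":0,"fingers":0},{"wx":0,"wy":0,"wz":0,"tx":1,"ty":16,"tz":0,"fingers":0},{"wx":0,"wy":0,"wz":0,"tx":0,"ty":16,"tz":0,"fingers":0},{"wx":0,"wy":0,"wz":0,"tx":0,"ty":16,"tz":0,"fingers":0},{"wx":0,"wy":0,"wz":0,"tx":0,"ty":16,"tz":0,"fingers":0},{"wx":0,"wy":0,"wz":0,"tx":0,"ty":12,"tz":0,"fingers":0},{"wx":0,"wy":0,"wz":0,"tx":0,"ty":7,"tz":0,"fingers":0},{"wx":0,"wy":0,"wz":0,"tx":0,"ty":0,"tz":0,"fingers":0}]'
python3 - <<'E'
from h import *
for n in ('side','wrist'): snap(n,n+'2.png')
E
```

```text
time_s: 4.15
eef_pos: [0.5567, 0.1279, 0.1313]
tool_rot: [0.702, -0.089, 0.089, -0.701]
force: [0.4, 0.3, 0.5]
gripper_width: 0.0877
```

View pics/wrist2.png

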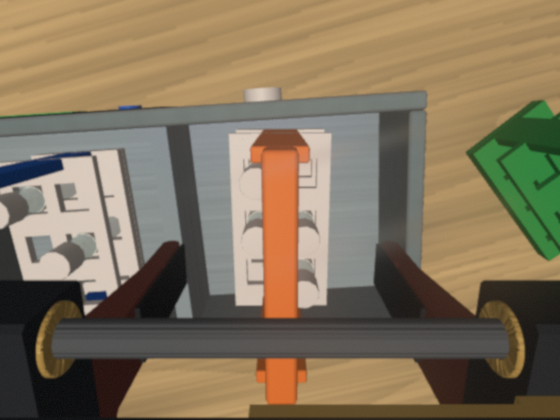

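View pics/side2.png

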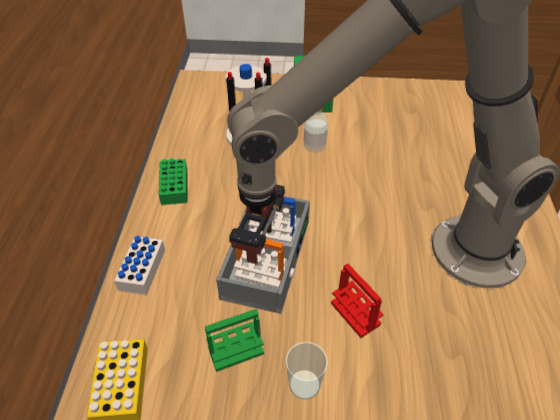

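The fingers straddle the bar (column 282, mid 280) and nothing touches. Now I'll close.

```bash
python3 -m crank '[{"wx":0,"wy":0,"wz":0,"tx":0,"ty":0,"tz":0,"fingers":0.4},{"wx":0,"wy":0,"wz":0,"tx":0,"ty":0,"tz":0,"fingers":0.7},{"wx":0,"wy":0,"wz":0,"tx":0,"ty":0,"tz":0,"fingers":0.8},{"wx":0,"wy":0,"wz":0,"tx":0,"ty":0,"tz":0,"fingers":1},{"wx":0,"wy":0,"wz":0,"tx":0,"ty":0,"tz":0,"fingers":1},{"wx":0,"wy":0,"wz":0,"tx":0,"ty":0,"tz":0,"fingers":1},{"wx":0,"wy":0,"wz":0,"tx":0,"ty":0,"tz":0,"fingers":1},{"wx":0,"wy":0,"wz":0,"tx":0,"ty":0,"tz":0,"fingers":1}]'
python3 - <<'E'
from h import *
for n in ('wrist',): snap(n,n+'3.png')
E
```

```text
time_s: 5.25
eef_pos: [0.5569, 0.1281, 0.1316]
tool_rot: [-0.701, 0.089, -0.089, 0.702]
force: [0.5, 1.0, 0.3]
gripper_width: 0.0139
```

View pics/wrist3.png

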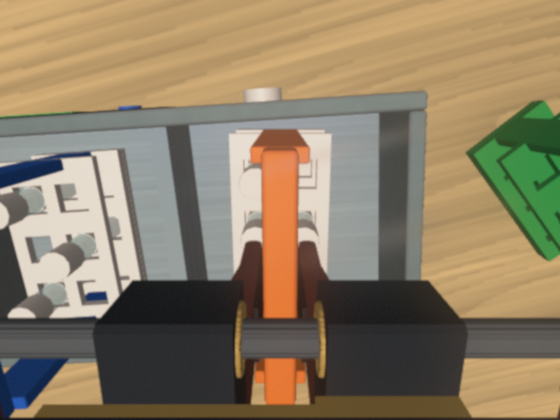

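The bar is gripped, with an opening of 13.9 mm and the carrier undisturbed. First a gentle 40 mm lift, then a check.

```bash
python3 -m crank '[{"wx":0,"wy":0,"wz":0,"tx":0,"ty":-2,"tz":0,"fingers":1},{"wx":0,"wy":0,"wz":0,"tx":0,"ty":-4,"tz":0,"fingers":1},{"wx":0,"wy":0,"wz":0,"tx":0,"ty":-6,"tz":0,"fingers":1},{"wx":0,"wy":0,"wz":0,"tx":0,"ty":-6,"tz":0,"fingers":1},{"wx":0,"wy":0,"wz":0,"tx":0,"ty":-6,"tz":0,"fingers":1},{"wx":0,"wy":0,"wz":0,"tx":0,"ty":-6,"tz":0,"fingers":1},{"wx":0,"wy":0,"wz":0,"tx":0,"ty":-5,"tz":0,"fingers":1},{"wx":0,"wy":0,"wz":0,"tx":0,"ty":-3,"tz":0,"fingers":1},{"wx":0,"wy":0,"wz":0,"tx":0,"ty":-2,"tz":0,"fingers":1},{"wx":0,"wy":0,"wz":0,"tx":0,"ty":0,"tz":0,"fingers":1}]'
python3 - <<'E'
from h import *
for n in ('wrist','side'): snap(n,n+'4.png')
s=read_state(); print(s['force'],s['torque'])
E
```

```text
time_s: 6.55
eef_pos: [0.5569, 0.128, 0.1717]
tool_rot: [-0.701, 0.089, -0.089, 0.702]
force: [0.2, 0.6, -5.1]
gripper_width: 0.0139
[ 0.76334129 -0.50059975 -4.18980321] [0.04554806 0.01620181 0.00801489]
```

View pics/wrist4.png

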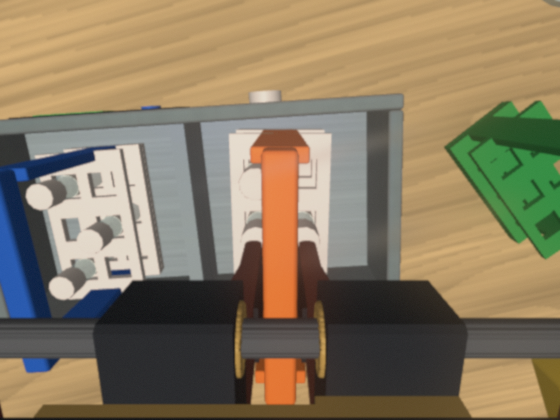

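View pics/side4.png

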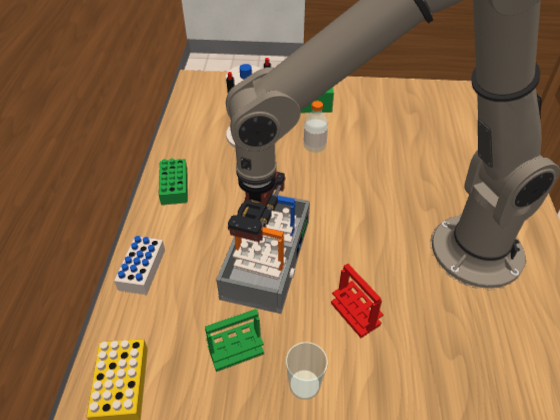

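In the wrist view the carrier hasn't moved in the grip: the bar's far end is still at (280,150) and the plate edge at row 131. The force is about 4–5 N down. I'll lift the remaining 85 mm and hold.

```bash
python3 -m crank '[{"wx":0,"wy":0,"wz":0,"tx":0,"ty":-3,"tz":0,"fingers":1},{"wx":0,"wy":0,"wz":0,"tx":0,"ty":-6,"tz":0,"fingers":1},{"wx":0,"wy":0,"wz":0,"tx":0,"ty":-8,"tz":0,"fingers":1},{"wx":0,"wy":0,"wz":0,"tx":0,"ty":-9,"tz":0,"fingers":1},{"wx":0,"wy":0,"wz":0,"tx":0,"ty":-9,"tz":0,"fingers":1},{"wx":0,"wy":0,"wz":0,"tx":0,"ty":-9,"tz":0,"fingers":1},{"wx":0,"wy":0,"wz":0,"tx":0,"ty":-9,"tz":0,"fingers":1},{"wx":0,"wy":0,"wz":0,"tx":0,"ty":-9,"tz":0,"fingers":1},{"wx":0,"wy":0,"wz":0,"tx":0,"ty":-8,"tz":0,"fingers":1},{"wx":0,"wy":0,"wz":0,"tx":0,"ty":-7,"tz":0,"fingers":1},{"wx":0,"wy":0,"wz":0,"tx":0,"ty":-5,"tz":0,"fingers":1},{"wx":0,"wy":0,"wz":0,"tx":0,"ty":-2,"tz":0,"fingers":1},{"wx":0,"wy":0,"wz":0,"tx":0,"ty":-1,"tz":0,"fingers":1},{"wx":0,"wy":0,"wz":0,"tx":0,"ty":0,"tz":0,"fingers":1}]'
python3 -m crank '[{"wx":0,"wy":0,"wz":0,"tx":0,"ty":0,"tz":0,"fingers":1},{"wx":0,"wy":0,"wz":0,"tx":0,"ty":0,"tz":0,"fingers":1},{"wx":0,"wy":0,"wz":0,"tx":0,"ty":0,"tz":0,"fingers":1},{"wx":0,"wy":0,"wz":0,"tx":0,"ty":0,"tz":0,"fingers":1},{"wx":0,"wy":0,"wz":0,"tx":0,"ty":0,"tz":0,"fingers":1},{"wx":0,"wy":0,"wz":0,"tx":0,"ty":0,"tz":0,"fingers":1},{"wx":0,"wy":0,"wz":0,"tx":0,"ty":0,"tz":0,"fingers":1},{"wx":0,"wy":0,"wz":0,"tx":0,"ty":0,"tz":0,"fingers":1},{"wx":0,"wy":0,"wz":0,"tx":0,"ty":0,"tz":0,"fingers":1},{"wx":0,"wy":0,"wz":0,"tx":0,"ty":0,"tz":0,"fingers":1},{"wx":0,"wy":0,"wz":0,"tx":0,"ty":0,"tz":0,"fingers":1},{"wx":0,"wy":0,"wz":0,"tx":0,"ty":0,"tz":0,"fingers":1},{"wx":0,"wy":0,"wz":0,"tx":0,"ty":0,"tz":0,"fingers":1},{"wx":0,"wy":0,"wz":0,"tx":0,"ty":0,"tz":0,"fingers":1},{"wx":0,"wy":0,"wz":0,"tx":0,"ty":0,"tz":0,"fingers":1},{"wx":0,"wy":0,"wz":0,"tx":0,"ty":0,"tz":0,"fingers":1},{"wx":0,"wy":0,"wz":0,"tx":0,"ty":0,"tz":0,"fingers":1},{"wx":0,"wy":0,"wz":0,"tx":0,"ty":0,"tz":0,"fingers":1}]'
python3 - <<'E'
from h import *
for n in ('wrist','side','top'): snap(n,n+'5.png')
s=read_state(); print(s['force'],s['torque'])
c=dict(np.load('pics/side5.npz')); im=c['image'][150:330,190:340,::-1]; cv2.imwrite('pics/crop5.png',cv2.resize(im,None,fx=3,fy=3,interpolation=cv2.INTER_CUBIC))
E
```

```text
time_s: 8.4
eef_pos: [0.5568, 0.128, 0.2565]
tool_rot: [0.702, -0.089, 0.089, -0.701]
force: [0.9, -0.9, -3.7]
gripper_width: 0.0138
time_s: 10.65
eef_pos: [0.5569, 0.128, 0.2566]
tool_rot: [-0.702, 0.089, -0.089, 0.702]
force: [0.0, 0.2, -3.9]
gripper_width: 0.0138
[ 0.44872794  0.10813606 -3.09202117] [0.03547893 0.00326733 0.01359157]
```

View pics/wrist5.png

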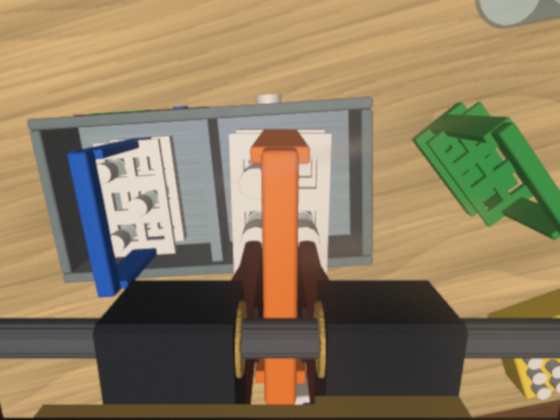

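View pics/crop5.png

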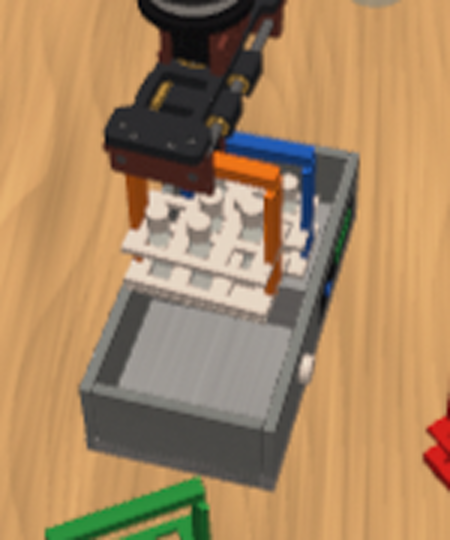

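The side crop shows the carrier clear above its empty bay, with tube caps at about (158,210), (200,225), (210,195) and (250,205). The blue carrier is in place. One last numeric check, then I'll hand in.

```bash
python3 - <<'E'
from m import *
c=dict(np.load('pics/side5.npz'))
u,v,P,m=bar(c,(225,190,295,255)); print(len(u),P[:,2].min().round(3),P[:,2].max().round(3))
ref=np.array([.557,.128]); a=np.array([.969,-.248]); s=(P[:,:2]-ref)@a
for lo in (-.06,.01,.03,.045):
    k=(s>lo)&(s<lo+.016)
    if k.sum(): print(lo,k.sum(),np.percentile(P[k,2],95).round(4))
for f in ('top0','top5'):
    d=dict(np.load(f'pics/{f}.npz')); 
    for bx in ((135,215,168,243),(378,224,408,250),(376,145,440,198)):
        pass
a0=np.load('pics/top0.npz')['image'].astype(int);a5=np.load('pics/top5.npz')['image'].astype(int)
for n,bx in dict(beaker=(135,215,168,243),bottle=(378,224,408,250),stand=(376,145,440,198)).items():
    print(n,np.abs(a0-a5)[bx[1]:bx[3],bx[0]:bx[2]].mean().round(2))
print(read_state()['time_s'],np.abs(read_state()['qd']).max())
close_job()
E
```

```text
460 -0.003 0.34
-0.06 201 0.2817
0.01 10 0.3404
0.03 4 0.0631
0.045 97 0.2503
beaker 2.96
bottle 2.96
stand 3.3
10.8 0.001261842972506906
the job is handed in; nothing more can be done
```

I lifted the orange carrier by its handle out of its bay, held it still for about 2.3 s, and handed the job in at 10.8 s with it still in the gripper. The hand-in gave no verdict.

**Hold:** The final tool height puts the handle about 0.19 m above the rim, so the underside is about 6 cm above it. The handle is about 72 mm from the bath centre, the finger opening 13.8 mm, the load roughly 3–4 N, and joint speeds almost zero.

**Pictures:** In the wrist view the carrier looked the same in the grip before and after the lift, so it does not appear to have slipped or tipped. The side view showed four tube caps, the carrier clear of the bath, and the blue carrier in place. The top view barely changed around the beaker, bottle and pipette stand.

**Failed check:** My last numeric level check did not confirm the carrier is level. It gave 0.282 m at one end of the bar and 0.250 m at the other. The mask also picked up points from z = -0.003 to 0.34 m, so it included pixels off the bar and I don't trust it. I did not redo it, so levelness rests on the wrist and side pictures.

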